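# Send a polished crook down the gravity rail

## Robot

A 6-joint arm with a two-finger parallel gripper is mounted at the origin on the work surface. World frame = base frame: x ahead of the robot, y to its left, z up, the work surface at z = 0. Lengths are in m, angles in rad, forces in N, time in s.
With the tool pointing down it reaches from about 0.35 to 0.725 m from the base axis. Payload 6 kg.
Tool frame: the origin (TCP) lies on the centre line of the jaws, within the pads' length; the fingertips stand 25 mm ahead of it and the grasp point (between the pads) lies 6 mm ahead of it; z points along the fingers, y is the direction in which the jaws open and shut (so a half turn about z gives the same grasp; the last joint's range is limited). The gripper opens to 85 mm and grips with 20 to 120 N. Pads are 22 mm wide; open, the fingers measure 114 mm over their backs; the gripper's body (76 mm by 85 mm) begins 54 mm behind the grasp point. The pads swing forward as they close: fully open they stand 13 mm farther back than shut.
Start: joints at [-0.909, 0.04, 0.085, 0, -1.615, -0.334], TCP at [0.193, -0.568, 0.256] pointing down, gripper open.
Joint ranges: [-2.56, 2.56], [-1.29, 2.01], [-1.08, 1.49], [-3.29, 1.98], [-2.81, -0.18], [-2.99, 2.99]. Speed limits (rad/s): [2.57, 2.57, 3.01, 3.14, 3.14, 3.14].

## Interface

Orientations are given as a unit quaternion [w, x, y, z].
In Python, from station import arm, optics, order, spotter gives the robot as it stands.
- The arm moves only by the tool move_arm, never from a script. Its argument "increments" is a list of rows, each a list of 7 numbers: the opening, from 0 (shut) to 1 (fully open), then the shift along the tool's x, y, z as a fraction of full scale, then the turn, a rotation vector about the tool's x, y, z as a fraction of full scale. A call has 1 to 20 rows; each row shifts and turns the commanded pose from where the row before left it, along the tool's axes as they then stand; what a row does not reach is not made up. Full scale, the value 1, is 1000 mm for a shift and pi rad for a turn. A row lasts 1/12 s, in which the tool goes at most 41.7 mm and 7.16 degrees, less where a joint would pass 70% of its speed; a pose out of reach is approached as far as the arm can. A call with a number of a shift or a turn outside -1 to 1 is refused whole. A call with a gripper value outside its range is refused whole. The fingers move at their own pace and stop on an object; "squeeze" is the grip in N (left out, the last holds). Time passes only in rows, so rows that do not move let the fingers close. It gives the time, the measured TCP pose, the force and the opening at its end, in the units of the state.
- arm.observe(): the state, without advancing time (a new reading comes with each control period).
- optics.get_image(name): name is "side" or "top"; returns a dict with "img" (420x560x3 uint8, blue, green, red), "fovy" (degrees; the focal length in pixels is half the picture's height over the tangent of half this angle, whatever the lens; pixels are square), "cx", "cy" (the principal point, pixels), "R" (3x3) and "t" (3): a world point X has camera coordinates R X + t. Camera axes: x right, y down, z forward; pixel columns grow to the right and rows downward; lengths in m; the calibration is good to about 2 mm. A picture is of the moment at which its call begins. There is no depth.
- order.finish_job(): hands the job in, once; it reports no verdict.
Trained networks look in a picture, given as the dict that the camera call returned (one of the last four; its "shot" number tells which), for a name from the list of things; names that differ only in an ending like _2 or _b are one class to them, and where a whole thing is asked for, a point or a joint stands for the part that bears it (a point fixed in the world has none). Each returns a list of dicts, best first, with "score" (0 to 1); they miss things now and then, are a little off and sometimes report something else, mostly with a low value. They report only what shows in the picture. A call takes as long as a camera call.
- spotter.search_frame(picture, label): "location" ([row, column] in pixels, amid what is visible of it).
- spotter.landmark_of(picture, label): "location" ([row, column] in pixels: a listed point, or the origin of a listed thing).
The state is a dict: "time": time; "qpos": joint angles; "joint_vel": joint speeds; "effort": joint torques, N m; "position": TCP position; "ee_rot": TCP orientation; "wrist_force": force on the tool from outside, world axes, zero at the start; "moment": the same for the moment, N m; "finger_gap": opening from 0.0 (shut) to 1.0 (fully open).
Only numpy, scipy, OpenCV 4.12 (cv2) and the standard library are available. Lean on these libraries where they do the work, as an engineer would, in place of code of your own. Each camera call takes 0.05 s, during which the arm holds its last target. There are 200 camera calls.

## Task

Unhook the roller hanger that carries the brass saxophone crook from its parking stub and hook it onto the upper, loading end of the sloped rail, uphill of the spring catch; the rail's exact height is not known, so lower it by feel until both wheels bear on the bar while you still hold it. Push it on downhill past the spring catch, let go of it soon after the catch, and check that it rolls down by itself and comes to rest against the buffer at the low end. Never press the held hanger on rail or catch with more than 15 N, which would mark the rollers, and leave the spare hanger and everything else on the bench as they are.

Things in the scene. Friction and masses are not known exactly. Their poses are not given: they have to be found in the camera images.
- hanger: Loaded roller hanger, one rigid piece but for its wheels, 0.36 to 0.57 kg. y along the bar it hangs on (+y the end to go uphill), x across (+x away from robot), z up; origin on the bar's upper edge midway between the wheels. Plain steel C: side plate 4 mm thick, 100 mm long (y), at x = -12 mm, z 0 to 24; stem 30 mm wide down to the lower arm; tab on top; crook below. Open towards +x only.
- hanger_grip (a point): Where to grip the loaded hanger: upright steel lifting tab 10 mm thick (x), 30 mm wide (y), from 32 to 92 mm above the hanger's origin; this point is 66 mm above it. Take it from above across its thickness. Axes as hanger.
- hanger_wheels (a point): The hanger's origin: on the line where the wheels bear, midway between them. Two free-running grooved black wheels at y = +32 and -32 mm, 24 mm across in the groove; flanges 32 mm across reach 4 mm below the bar's upper edge. Groove 9 mm wide at its floor, flaring to 14 mm.
- hanger_arm (a point): Upper face of the lower arm of the C, which reaches under the bar, 60 mm below the hanger's origin. While the hanger moves across the bar (x) to hook or unhook it must be 5 to 39 mm higher than when seated, 22 mm is best; from seated, 35 mm towards -x frees it.
- hanger_crook (a point): Underside of the brass crook, 139 mm below the hanger's origin. The crook is a curved tube fixed under the lower arm, spanning y +53 to -110 mm and x -10 to +20 mm of the hanger. Only the loaded hanger has one. Carry it round the stubs (bar and post 190 mm high), not over them.
- spare: A second roller hanger, the same but empty (no crook), on the other parking stub. To be left alone.
- stub_a: Parking stub where the loaded hanger starts: level bar 6 mm thick, 130 mm long (y), 20 mm deep, its upper edge 190 mm above the origin, which is on the bench below it; 6 mm high lips at its ends. Carried from behind by a post (x +37 to +57 mm, 188 mm high) on a 110 x 120 mm foot. Same yaw as the hanger at the start. Which stub is left and which right varies.
- stub_b: The other parking stub, alike, with the spare hanger.
- rail_frame: Fixed frame of the gravity rail, with rail, catch and buffer. Origin on the bench under the rail's middle; y along the rail towards its upper end, x across (+x away from robot), z up. Posts at y = 185 and -175 mm stand at x = 60 to 85 mm, about as high as the bar, and hold it by stand-offs from behind; the robot's side is clear.
- rail_middle (a point): Nominal point on the bar's upper edge at its middle, 205 mm above the bench. The rail is a steel flat bar on edge, 6 mm thick, 20 mm deep, 460 mm long, sloped 0.096 rad down towards -y of the frame. It is clamped in slots: bar, catch and buffer together really stand anywhere from 12 mm lower to 12 mm higher than all these nominal points. That is not measured and must be felt.
- rail_load (a point): Nominal point on the bar's upper edge at the loading place, 160 mm up the bar from its middle: set the hanger's wheel midpoint about here (at least 60 mm uphill of the catch, so that wheels and tab are clear of it), its y axis along the bar, pitched to the slope.
- rail_catch (a point): Nominal point on the bar's upper edge at the spring catch, 75 mm up the bar from its middle: a steel finger across the bar, 28 to 37 mm above its edge, pivoted 30 mm behind (+x). It meets the root of the tab; a downhill push of about 2 to 6 N swings it aside; the tab is clear and it snaps back once the wheel midpoint is 30 mm past. It also holds a hanger let go uphill of it, and never yields uphill.
- rail_stop (a point): Nominal point on the bar's upper edge at the face of the sprung rubber buffer, 195 mm down the bar from its middle. The hanger's side plate meets it with the wheel midpoint 50 mm uphill of this point. Let go past the catch, the hanger rolls there by itself in about 2 s.
- raw_crook: Bystander: unpolished brass crook lying on the bench, about 140 x 60 mm, 25 mm high. Origin at its foot.
- compound_bar: Bystander: brown bar of polishing compound, 55 x 150 x 40 mm. Origin at its foot.
- polish_can: Bystander: jar, 66 mm across, 75 mm high. Origin at its foot.
- gauge_ring: Bystander: steel ring, 48 mm across, 16 mm high. Origin at its foot.
- mallet: Bystander: small white-headed mallet lying on the bench, 200 mm long. Origin at its foot.
- mandrel: Bystander: upright steel mandrel, foot 44 mm across, 70 mm high. Origin at its foot.

How it is judged:
On the way, in this order (a step that is already met when the one before it is completed fails the run):
1. the hanger, still held, bears with both wheels on the rail at the loading end, uphill of the catch and clear of it (y of hanger_wheels in the frame of rail_catch between 0.055 and 0.14 m and x of hanger_wheels in the frame of rail_catch between -0.004 and 0.004 m and z of hanger_wheels in the frame of rail_catch between -0.014 and 0.03 m and angle between the y axis of hanger and the y axis of rail_frame, either way round between 0.05 and 0.145 rad and angle between hanger's own z axis and vertical below 0.2 rad and contact force between hanger and rail_frame above 1 N and contact force between the fingers and hanger above 1 N), for 0.3 s.
2. past the catch and let go on the rail, soon after the catch (within 130 mm of it) (y of hanger_wheels in the frame of rail_catch between -0.13 and -0.025 m and x of hanger_wheels in the frame of rail_catch between -0.004 and 0.004 m and angle between the y axis of hanger and the y axis of rail_frame, either way round between 0.05 and 0.145 rad and angle between hanger's own z axis and vertical below 0.2 rad and contact force between hanger and rail_frame above 1 N and contact force between the fingers and hanger below 0.05 N), for 0.1 s.
At the end, for the whole second after the job is handed in: The loaded hanger hangs by both wheels on the rail, in line with the bar (4 mm across), its side plate against the buffer or within 6 mm of it, at rest (under 20 mm/s) and not held (y of hanger_wheels in the frame of rail_stop between 0.038 and 0.056 m and x of hanger_wheels in the frame of rail_stop between -0.004 and 0.004 m and z of hanger_wheels in the frame of rail_stop between -0.011 and 0.021 m and angle between the y axis of hanger and the y axis of rail_frame, either way round between 0.05 and 0.145 rad and angle between hanger's own z axis and vertical below 0.2 rad and contact force between hanger and rail_frame above 1 N and contact force between the fingers and hanger below 0.05 N and linear speed of hanger below 0.02 m/s); the robot touches nothing.
It fails at once if the held hanger is pressed on the rail, catch or frame with more than 15 N (contact force between hanger and rail_frame above 15 N and contact force between the fingers and hanger above 0.5 N).
It fails at once if the loaded hanger is dropped or tipped over (more than 0.6 rad, or its wheels lower than 120 mm above the bench) (angle between hanger's own z axis and vertical above 0.6 rad or height (world z) of hanger_wheels below 0.12 m).
It fails at once if the spare hanger is moved more than 30 mm (distance of spare from where it was at the start of the episode above 0.03 m).
It fails at once if something else on the bench is moved more than 30 mm (distance of any of raw_crook, compound_bar, polish_can, gauge_ring, mallet, mandrel from where it was at the start of the episode above 0.03 m).
It also fails if it takes over 70 s, if anything falls off the work surface, if the arm or the gripper's body presses on something with over 40 N, if the wrist force passes 120 N, or if a joint passes its speed limit or range.

## Working session

There is one attempt and no reset: what is moved stays moved. The work goes in short steps, Python scripts to look and compute and a tool call to move; the robot and the scene stay as the last step left them, time stands still between calls to the robot, and variables do not carry over. Pictures are saved under pics/ and viewed, about 8 in all and at most 12, crops included, and the job is handed in when it is done.

Besides the shell and the picture viewer there is one more tool, called as name(argument=value, ...) on one line, values as JSON. move_arm: Moves the arm, as the interface text tells. Shift numbers are shares of 1000 mm and turn numbers shares of pi rad, none past 1 either way. Its arguments: {"type":"object","properties":{"increments":{"type":"array"},"squeeze":{"type":"number"}},"required":["increments"]}

```bash
mkdir -p pics; cat > h.py <<'E'
import numpy as np,cv2,json
from station import arm,optics,order,spotter
from scipy.spatial.transform import Rotation as Ro
def cam(n,save=None):
    p=optics.get_image(n)
    if save: cv2.imwrite('pics/'+save,p['img'])
    return p
def ray(p,rc):
    f=p['img'].shape[0]/2/np.tan(np.radians(p['fovy'])/2)
    R=np.array(p['R']);t=np.array(p['t'])
    d=R.T@np.array([(rc[1]-p['cx'])/f,(rc[0]-p['cy'])/f,1.]);return -R.T@t,d/np.linalg.norm(d)
def atz(p,rc,z):
    o,d=ray(p,rc);return o+d*(z-o[2])/d[2]
def tri(a,b):
    (o,d),(q,e)=a,b
    s=np.linalg.lstsq(np.c_[d,-e],q-o,rcond=None)[0]
    u,v=o+d*s[0],q+e*s[1];return (u+v)/2,np.linalg.norm(u-v)
def proj(p,X):
    f=p['img'].shape[0]/2/np.tan(np.radians(p['fovy'])/2)
    c=np.array(p['R'])@X+np.array(p['t']);return np.array([p['cy']+f*c[1]/c[2],p['cx']+f*c[0]/c[2]])
E
python3 - <<'E'
from h import *
s=cam('side','s0.png');t=cam('top','t0.png')
for p in(s,t):print(p['fovy'],p['cx'],p['cy'],-np.array(p['R']).T@p['t'],p['R'][2])
for n in ['hanger','hanger_grip','hanger_wheels','hanger_arm','hanger_crook','spare','stub_a','stub_b','rail_frame','rail_middle','rail_load','rail_catch','rail_stop','polish_can','compound_bar','mallet','mandrel','gauge_ring','raw_crook']:
    a=spotter.landmark_of(s,n)[:2];b=spotter.landmark_of(t,n)[:2]
    print(n,[(np.round(x['location']),round(x['score'],2)) for x in a],[(np.round(x['location']),round(x['score'],2)) for x in b])
    for x in a:
        for y in b:
            X,e=tri(ray(s,x['location']),ray(t,y['location']))
            if e<.012: print('    ',X.round(4),round(e,4))
print(arm.observe())
cv2.imwrite('pics/both.png',cv2.resize(np.vstack([s['img'],t['img']]),None,fx=.71,fy=.71))
E
```

```text
50.80130642612129 273.4322924296306 205.7267096778888 [-0.01009008  0.56293214  0.91784503] [ 0.50622391 -0.51982532 -0.68812716]
49.09835479659249 283.8288577377486 213.47583251822817 [0.47588857 0.00538316 1.48593362] [ 0.04163487 -0.00691292 -0.99910898]
hanger [(array([295., 199.]), 0.68), (array([185., 219.]), 0.16)] [(array([242., 178.]), 0.92)]
     [0.4514 0.2955 0.1827] 0.0009
hanger_grip [(array([271., 197.]), 0.69)] [(array([241., 173.]), 0.76), (array([174., 348.]), 0.49)]
     [0.4542 0.2912 0.2529] 0.0037
hanger_wheels [(array([292., 199.]), 0.72), (array([171., 365.]), 0.24)] [(array([244., 179.]), 0.56)]
     [0.4475 0.2934 0.1945] 0.0044
hanger_arm [(array([310., 204.]), 0.7), (array([292., 198.]), 0.38)] []
hanger_crook [(array([328., 202.]), 0.7)] [(array([240., 189.]), 0.71)]
     [0.4566 0.2947 0.0517] 0.0071
spare [(array([171., 365.]), 0.6)] [(array([241., 369.]), 0.57)]
     [ 0.4488 -0.2432  0.197 ] 0.0034
stub_a [(array([224., 350.]), 0.96), (array([338., 210.]), 0.63)] [(array([242., 196.]), 0.83), (array([245., 178.]), 0.6)]
     [0.45   0.2824 0.0013] 0.0
[... 1222 characters left out ...]
045] 0.0035
{'time': 2.0, 'qpos': array([-9.09275769e-01,  4.01924165e-02,  8.48045900e-02, -3.11950398e-05,
       -1.61550224e+00, -3.33683439e-01]), 'joint_vel': array([ 0.00105   ,  0.00074889,  0.00055163,  0.00062336,  0.00055298,
       -0.00081017]), 'effort': array([-4.28281419e-04, -3.67921901e+01,  3.47428107e+01,  6.93298995e+00,
       -1.11369354e-03, -3.39151043e-06]), 'position': array([ 0.19320825, -0.56801697,  0.25626191]), 'ee_rot': array([-8.67993831e-06, -1.63186169e-01,  9.86595293e-01,  4.86241970e-05]), 'wrist_force': array([-5.40525375e-01,  9.29393604e-01,  5.54667524e-05]), 'moment': array([-0.02984962, -0.07029918, -0.01697062]), 'finger_gap': 1.0010830022404757}
```

View pics/s0.png

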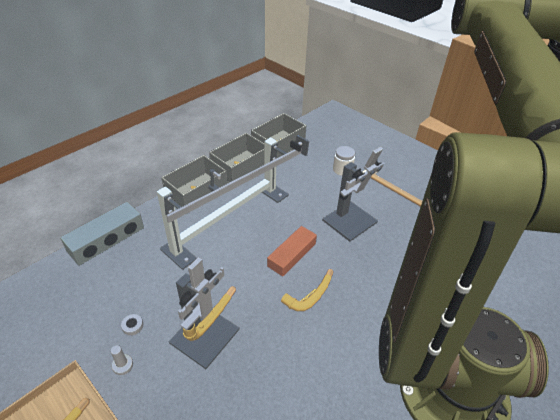

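View pics/t0.png

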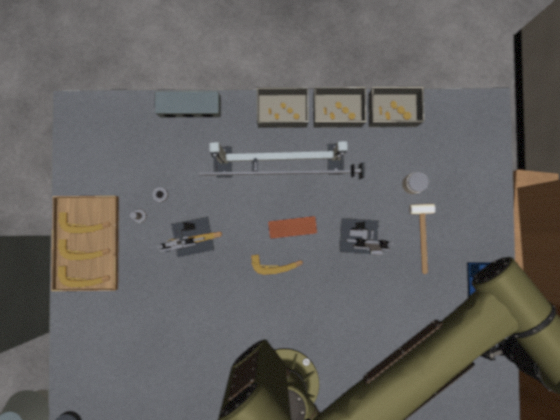

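The side view shows the loaded hanger on the left stub (about row 295, col 200). The spare is on the right stub (171, 365), and the rail's upper end is towards +y. In the top view the rail runs along row 173 and the hanger tab is near (241, 173). Next I'll crop in for precise edges.

```bash
python3 - <<'E'
from h import *
s=cv2.imread('pics/s0.png');t=cv2.imread('pics/t0.png')
r=lambda im,k:cv2.resize(im,None,fx=k,fy=k,interpolation=cv2.INTER_CUBIC)
a=r(t[215:265,150:230],5)   #400x250
b=r(s[250:350,160:240],4)[:, :]  #320x400
c=r(t[145:185,195:370],4) #700x160
o=np.zeros((580,740,3),np.uint8);o[:250,:400]=a;o[:400,410:730]=b;o[410:570,:700]=c
cv2.imwrite('pics/c1.png',o)
E
```

```text
(no output)
```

View pics/c1.png

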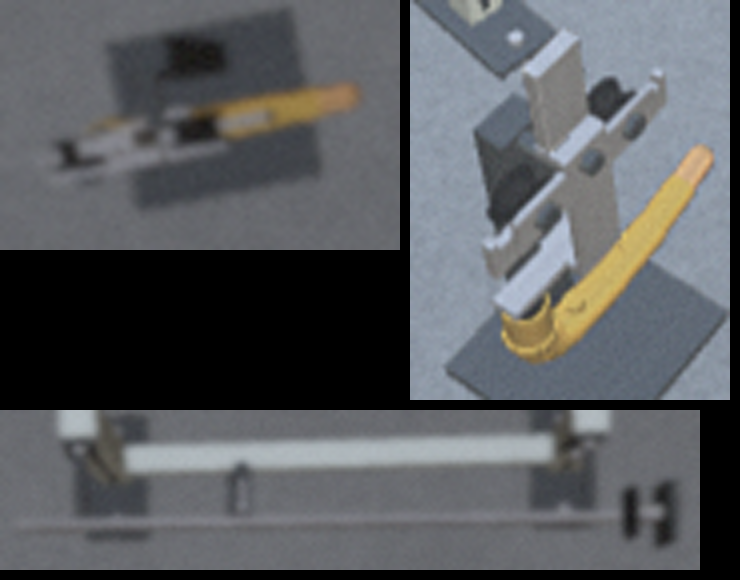

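```bash
python3 - <<'E'
from h import *
s=cam('side');t=cam('top')
ct=lambda x,y:(215+y/5,150+x/5)
cs=lambda x,y:(250+y/4,160+(x-410)/4)
cr=lambda x,y:(145+(y-410)/4,195+x/4)
print('tabtop side',[atz(s,cs(*q),.282).round(4) for q in [(553,57),(525,72),(567,32),(580,45),(540,85)]])
print('foot',[atz(t,ct(*q),.008).round(4) for q in [(108,43),(292,8),(322,175),(140,210)]])
print('foot side',[atz(s,cs(*q),.008).round(4) for q in [(447,370),(728,313)]])
print('rail',atz(t,cr(15,525),.227).round(4),atz(t,cr(640,513),.187).round(4))
for n in ['hanger_grip','hanger_wheels','rail_load','rail_catch','rail_middle','rail_stop']:
    a=spotter.landmark_of(s,n)[:1];b=spotter.landmark_of(t,n)[:1]
    for x in a:
        for y in b:
            X,e=tri(ray(s,x['location']),ray(t,y['location']))
            print(n,X.round(4),round(e,4),x['score'],y['score'], atz(t,y['location'],X[2]).round(4))
E
```

```text
tabtop side [array([0.4457, 0.2946, 0.282 ]), array([0.4476, 0.309 , 0.282 ]), array([0.453 , 0.2809, 0.282 ]), array([0.4428, 0.2814, 0.282 ]), array([0.437 , 0.3086, 0.282 ])]
foot [array([0.5075, 0.3556, 0.008 ]), array([0.5292, 0.2376, 0.008 ]), array([0.422 , 0.2185, 0.008 ]), array([0.4005, 0.3348, 0.008 ])]
foot side [array([0.5047, 0.359 , 0.008 ]), array([0.4218, 0.2222, 0.008 ])]
rail [0.6393 0.2296 0.227 ] [ 0.6501 -0.2068  0.187 ]
hanger_grip [0.4546 0.2903 0.2557] 0.0051 0.97 0.86 [0.4563 0.2922 0.2557]
hanger_wheels [0.4456 0.2908 0.2028] 0.011 0.78 0.82 [0.442  0.2865 0.2028]
rail_load [0.4594 0.2623 0.4104] 0.0085 0.9 0.6 [0.4567 0.259  0.4104]
rail_catch [0.6485 0.0733 0.216 ] 0.0011 0.94 0.88 [0.6481 0.0729 0.216 ]
rail_middle [ 6.477e-01 -3.000e-04  2.055e-01] 0.003 0.78 0.64 [0.6488 0.0008 0.2055]
rail_stop [ 0.8474 -0.1719 -0.8978] 0.3834 0.26 0.65 [ 0.7777 -0.3513 -0.8978]
```

move_arm(increments=[[1,0,0,-0.04,0,0,0],[1,0,0,-0.04,0,0,0],[1,0,0,-0.04,0,0,0],[1,-0.039,0.0013,0,0,0,-0.0208],[1,-0.039,0.0013,0,0,0,-0.0208],[1,-0.039,0.0013,0,0,0,-0.0208],[1,-0.039,0.0013,0,0,0,-0.0208],[1,-0.039,0.0013,0,0,0,-0.0208],[1,-0.039,0.0013,0,0,0,-0.0208],[1,-0.039,0.0013,0,0,0,-0.0208],[1,-0.039,0.0013,0,0,0,-0.0208],[1,-0.039,0.0013,0,0,0,-0.0208],[1,-0.039,0.0013,0,0,0,-0.0208],[1,-0.039,0.0013,0,0,0,-0.0208],[1,-0.039,0.0013,0,0,0,-0.0208],[1,-0.039,0.0013,0,0,0,-0.0208],[1,-0.039,0.0013,0,0,0,-0.0208],[1,-0.039,0.0013,0,0,0,-0.0208],[1,-0.039,0.0013,0,0,0,-0.0208],[1,-0.039,0.0013,0,0,0,-0.0208]], squeeze=80)

```text
time: 4.37
position: [0.593, -0.079, 0.376]
ee_rot: [-0.0, -0.66, 0.751, 0.0]
wrist_force: [0.3, -0.2, 0.6]
finger_gap: 1.0
```

move_arm(increments=[[1,-0.039,0.0013,0,0,0,-0.0208],[1,-0.039,0.0013,0,0,0,-0.0208],[1,-0.039,0.0013,0,0,0,-0.0208],[1,-0.039,0.0013,0,0,0,-0.0208],[1,-0.039,0.0013,0,0,0,-0.0208],[1,-0.039,0.0013,0,0,0,-0.0208],[1,-0.039,0.0013,0,0,0,-0.0208],[1,-0.039,0.0013,0,0,0,-0.0208],[1,-0.039,0.0013,0,0,0,-0.0208],[1,0,0,0,0,0,0],[1,0,0,0,0,0,0]])

```text
time: 5.28
position: [0.5357, 0.2626, 0.376]
ee_rot: [0.0, 0.85, -0.527, -0.0]
wrist_force: [0.1, -0.8, 0.5]
finger_gap: 1.0
```

```bash
cat >> h.py <<'E'
def goal(yaw,pitch=0):
    # tool y = -(cos yaw, sin yaw) ; tool z down; pitch: hanger +y end raised by pitch
    ty=-np.array([np.cos(yaw),np.sin(yaw),0]);tz=np.array([0,0,-1.])
    R=np.c_[np.cross(ty,tz),ty,tz]
    return Ro.from_rotvec(-ty*pitch)*Ro.from_matrix(R)
def state():
    o=arm.observe();q=o['ee_rot'];return o,np.array(o['position']),Ro.from_quat([q[1],q[2],q[3],q[0]])
def delta(P,G):
    o,p,R=state()
    print('t',o['time'],'p',p.round(4),'F',np.round(o['wrist_force'],2),'gap',round(o['finger_gap'],3))
    print('shift tool mm',(R.inv().apply(np.array(P)-p)*1000).round(1),'turn/pi',((R.inv()*G).as_rotvec()/np.pi).round(4))
E
python3 - <<'E'
from h import *
delta([.446,.295,.376],goal(.183))
s=cam('side','s1.png');t=cam('top','t1.png')
r=lambda im,k:cv2.resize(im,None,fx=k,fy=k,interpolation=cv2.INTER_CUBIC)
o=np.hstack([r(t['img'][150:300,110:240],3),r(s['img'][200:350,140:270],3)])
cv2.imwrite('pics/c2.png',o)
for n in ['hanger_grip','hanger_wheels','rail_catch','rail_load']:
    a=spotter.landmark_of(s,n)[:1];b=spotter.landmark_of(t,n)[:1]
    for x in a:
        for y in b:
            X,e=tri(ray(s,x['location']),ray(t,y['location']));print(n,X.round(4),round(e,4),x['score'],y['score'])
E
```

```text
t 5.2833 p [0.5357 0.2626 0.376 ] F [ 0.14 -0.77  0.53] gap 1.0
shift tool mm [-68.8  66.    0. ] turn/pi [ 0.0002 -0.      0.088 ]
hanger_grip [0.4569 0.2946 0.2562] 0.0089 0.6 0.96
hanger_wheels [0.4478 0.2961 0.1881] 0.0041 0.56 0.83
rail_catch [0.6416 0.0782 0.2214] 0.0113 0.71 0.8
rail_load [0.6486 0.1532 0.2219] 0.0035 0.91 0.6
```

```bash
python3 - <<'E'
from h import *
s=cam('side');t=cam('top')
def draw(p,im,k,r0,c0,O,yaw,col,tilt=0):
    R=Ro.from_euler('z',yaw)*Ro.from_euler('y',tilt)
    def pl(L):
        q=[proj(p,np.array(O)+R.apply(np.array(v)/1000.)) for v in L]
        q=np.array([[(b+.5-c0)*k,(a+.5-r0)*k] for a,b in q]);cv2.polylines(im,[np.round(q).astype(np.int32)],True,col,1)
    pl([(5,15,92),(5,-15,92),(-5,-15,92),(-5,15,92)]);pl([(-5,15,92),(-5,-15,92),(-5,-15,32),(-5,15,32)])
    pl([(-14,50,24),(-14,-50,24),(-14,-50,0),(-14,50,0)])
r=lambda im,k:cv2.resize(im,None,fx=k,fy=k,interpolation=cv2.INTER_CUBIC)
a=r(s['img'][250:330,160:230],5);b=r(t['img'][215:275,150:235],5)
a2=a.copy();b2=b.copy()
draw(s,a2,5,250,160,[.446,.294,.19],.183,(0,0,255));draw(t,b2,5,215,150,[.446,.294,.19],.183,(0,0,255))
o=np.zeros((700,850,3),np.uint8);o[:400,:350]=a2;o[:300,355:780]=b;o[300:600,355:780]=b2
cv2.imwrite('pics/c3.png',o[:600,:800])
E
```

```text
(no output)
```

View pics/c3.png

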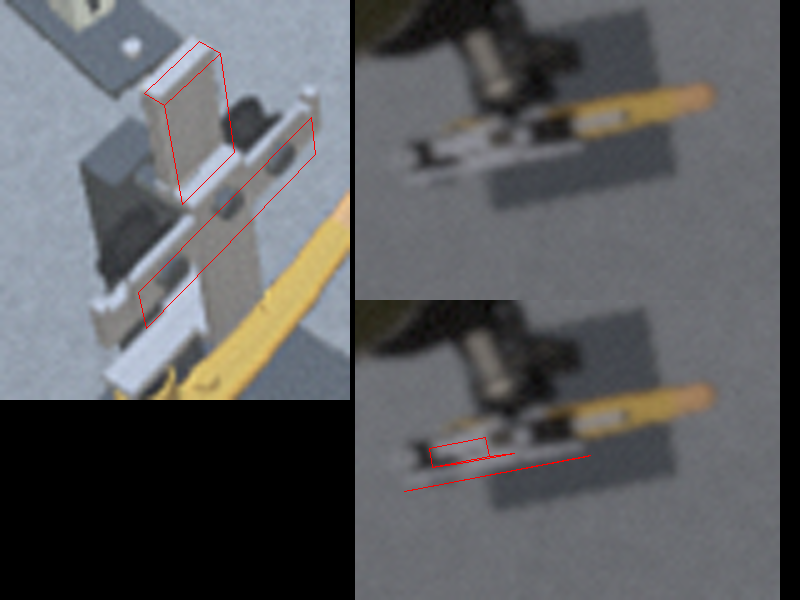

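```bash
python3 - <<'E'
from h import *
s=cam('side');t=cam('top')
cs=lambda x,y:(249.5+y/5,159.5+x/5)
ctp=lambda x,y:(214.5+y/5,149.5+(x-355)/5)
print('lips',[atz(s,cs(*q),.196).round(4) for q in [(92,303),(313,90)]])
print('plate top edge (x=-14)',[atz(t,ctp(*q),.214).round(4) for q in [(405,182),(583,150)]])
def draw(p,im,k,r0,c0,O,yaw,col,tilt=0):
    R=Ro.from_euler('z',yaw)*Ro.from_euler('y',tilt)
    def pl(L,R=R):
        q=[proj(p,np.array(O)+R.apply(np.array(v)/1000.)) for v in L]
        q=np.array([[(b+.5-c0)*k,(a+.5-r0)*k] for a,b in q]);cv2.polylines(im,[np.round(q).astype(np.int32)],True,col,1)
    pl([(5,15,92),(5,-15,92),(-5,-15,92),(-5,15,92)]);pl([(-5,15,92),(-5,-15,92),(-5,-15,32),(-5,15,32)])
    pl([(-14,50,24),(-14,-50,24),(-14,-50,0),(-14,50,0)])
    pl([(0,65,6),(0,65,-20),(0,-65,-20),(0,-65,6)],Ro.from_euler('z',yaw))
r=lambda im,k:cv2.resize(im,None,fx=k,fy=k,interpolation=cv2.INTER_CUBIC)
A=r(s['img'][250:330,160:230],5);B=r(t['img'][215:275,150:235],5)
o=np.zeros((600,800,3),np.uint8)
for i,(O,tl) in enumerate([([.451,.291,.19],0),([.455,.291,.19],-.08)]):
    a2=A.copy();b2=B.copy();draw(s,a2,5,250,160,O,.183,(0,0,255),tl);draw(t,b2,5,215,150,O,.183,(0,0,255),tl)
    o[:350,i*400:i*400+350]=a2[:350];o[355:600,i*400:i*400+395]=b2[50:295,:395]
cv2.imwrite('pics/c4.png',o)
E
```

```text
lips [array([0.4426, 0.3503, 0.196 ]), array([0.4629, 0.2246, 0.196 ])]
plate top edge (x=-14) [array([0.4282, 0.3398, 0.214 ]), array([0.445 , 0.2419, 0.214 ])]
```

View pics/c4.png

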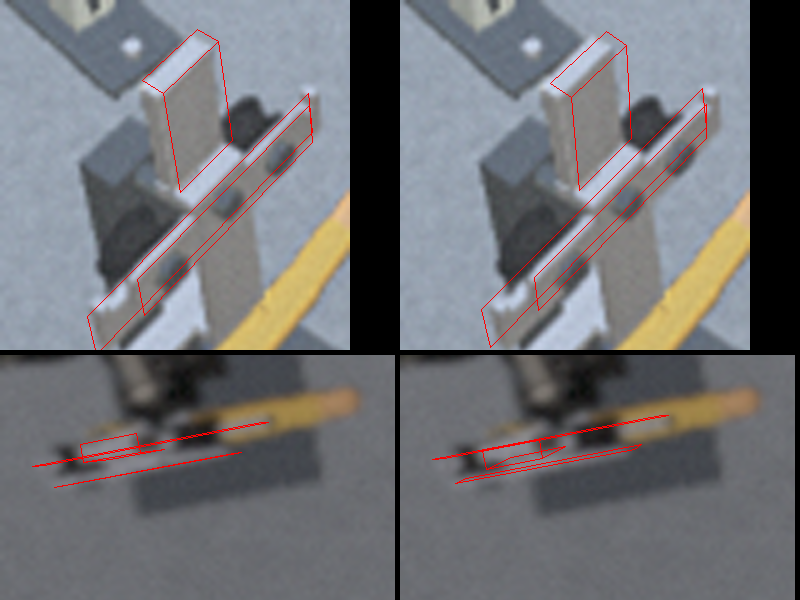

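```bash
python3 - <<'E'
from h import *
delta([.449,.293,.376],goal(.172))
E
```

```text
t 5.9833 p [0.5367 0.2605 0.3763] F [ 0.26 -0.38 -0.34] gap 0.999
shift tool mm [-67.7  64.4   0.3] turn/pi [0.     0.     0.0903]
```

move_arm(increments=[[1,-0.0226,0.0215,0,0,0,0],[1,-0.0226,0.0215,0,0,0,0],[1,-0.0225,0.0214,0,0,0,0],[1,0,0,0,0,0,0.0301],[1,0,0,0,0,0,0.0301],[1,0,0,0,0,0,0.0301],[1,0,0,0.035,0,0,0],[1,0,0,0,0,0,0],[1,0,0,0,0,0,0],[1,0,0,0,0,0,0]])

```text
time: 6.82
position: [0.4493, 0.293, 0.3431]
ee_rot: [-0.001, 0.765, -0.644, 0.0]
wrist_force: [0.4, 0.1, 1.0]
finger_gap: 1.003
```

```bash
python3 - <<'E'
from h import *
delta([.449,.293,.262],goal(.172))
E
```

```text
t 6.8167 p [0.4493 0.293  0.3431] F [0.43 0.08 0.95] gap 1.003
shift tool mm [-0.1  0.4 81.1] turn/pi [-0.0005  0.0001  0.0002]
```

move_arm(increments=[[1,0,0,0.03,0,0,0],[1,0,0,0.03,0,0,0],[1,0,0,0.021,0,0,0],[1,0,0,0,0,0,0],[0.6,0,0,0,0,0,0],[0.4,0,0,0,0,0,0],[0.3,0,0,0,0,0,0],[0.3,0,0,0,0,0,0],[0.3,0,0,0,0,0,0]])

```text
time: 7.57
position: [0.4493, 0.2934, 0.2617]
ee_rot: [-0.001, 0.765, -0.644, -0.0]
wrist_force: [-0.2, -0.8, -0.3]
finger_gap: 0.309
```

```bash
python3 - <<'E'
from h import *
delta([.449,.293,.262],goal(.172))
s=cam('side');t=cam('top')
r=lambda im,k:cv2.resize(im,None,fx=k,fy=k,interpolation=cv2.INTER_CUBIC)
o=np.hstack([r(s['img'][220:330,150:240],4.4)[:480],r(t['img'][215:275,150:235],4.4)[:264].repeat(1,0) if 0 else cv2.copyMakeBorder(r(t['img'][215:275,150:235],4.4),0,220,0,0,0)])
cv2.imwrite('pics/c5.png',o)
E
```

```text
t 7.5667 p [0.4493 0.2934 0.2617] F [-0.19 -0.82 -0.25] gap 0.309
shift tool mm [ 0.3  0.3 -0.3] turn/pi [-0.0005  0.0004  0.0001]Traceback (most recent call last):
  File "<stdin>", line 5, in <module>
    return _nx.concatenate(arrs, 1, dtype=dtype, casting=casting)
           ~~~~~~~~~~~~~~~^^^^^^^^^^^^^^^^^^^^^^^^^^^^^^^^^^^^^^^
ValueError: all the input array dimensions except for the concatenation axis must match exactly, but along dimension 0, the array at index 0 has size 480 and the array at index 1 has size 484
```

move_arm(increments=[[0.2,0,0,0,0,0,0],[0.15,0,0,0,0,0,0],[0.1,0,0,0,0,0,0],[0,0,0,0,0,0,0],[0,0,0,0,0,0,0],[0,0,0,0,0,0,0]], squeeze=80)

```text
time: 8.17
position: [0.4493, 0.2932, 0.2606]
ee_rot: [-0.001, 0.765, -0.644, 0.0]
wrist_force: [4.6, 0.6, -0.8]
finger_gap: 0.105
```

```bash
python3 - <<'E'
from h import *
delta([.449,.293,.262],goal(.172))
s=cam('side');t=cam('top')
r=lambda im,k:cv2.resize(im,None,fx=k,fy=k,interpolation=cv2.INTER_CUBIC)
o=np.zeros((480,800,3),np.uint8);o[:440,:360]=r(s['img'][220:330,150:240],4);o[:240,400:740]=r(t['img'][215:275,150:235],4)
cv2.imwrite('pics/c5.png',o)
E
```

```text
t 8.1667 p [0.4493 0.2932 0.2606] F [ 4.63  0.6  -0.78] gap 0.105
shift tool mm [ 0.1  0.4 -1.4] turn/pi [-0.0003  0.0001  0.0001]
```

View pics/c5.png

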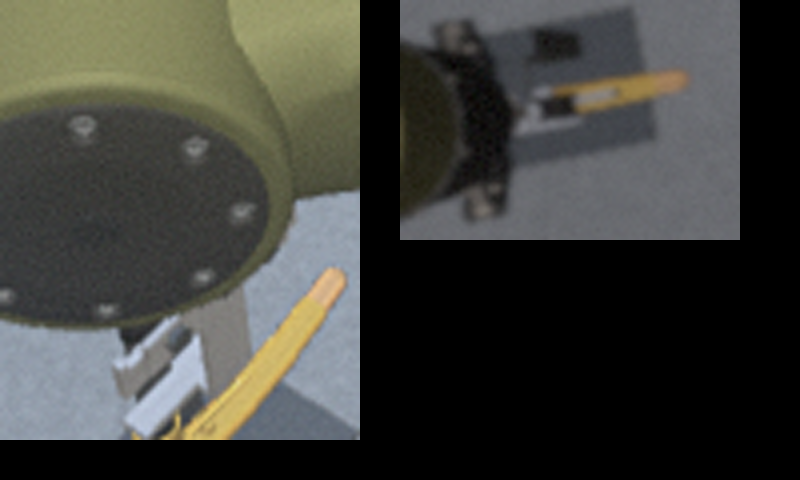

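Gap of about 9 mm means the tab is held. Next I lift and unhook.

move_arm(increments=[[0,0,0,-0.006,0,0,0],[0,0,0,-0.008,0,0,0],[0,0,0,-0.008,0,0,0],[0,0,0,0,0,0,0],[0,0,0,0,0,0,0],[0,0,0,0,0,0,0]])

```text
time: 8.77
position: [0.4487, 0.2931, 0.2818]
ee_rot: [0.0, 0.765, -0.644, -0.0]
wrist_force: [-0.3, 0.2, -5.0]
finger_gap: 0.106
```

```bash
python3 - <<'E'
from h import *
delta([.39,.283,.284],goal(.172))
E
```

```text
t 8.7667 p [0.4487 0.2931 0.2818] F [-0.34  0.23 -5.01] gap 0.106
shift tool mm [-0.1 59.6 -2.1] turn/pi [ 0.0004 -0.      0.0001]
```

move_arm(increments=[[0,0,0.015,0,0,0,0],[0,0,0.025,0,0,0,0],[0,0,0.02,0,0,0,0],[0,0,0,-0.02,0,0,0],[0,0,0,-0.02,0,0,0],[0,0.02,0.003,0,0,0,0],[0,0.03,0.003,0,0,0,0],[0,0.03,0.003,0,0,0,0],[0,0.03,0.003,0,0,0,0],[0,0.03,0.003,0,0,0,0],[0,0.022,0.002,0,0,0,0],[0,0,0,0,0,0,0.015],[0,0,0,0,0,0,0.016],[0,0,0,0,0,0,0.016],[0,0,0,0,0,0,0],[0,0,0,0,0,0,0]])

```text
time: 10.1
position: [0.4007, 0.1202, 0.322]
ee_rot: [0.0, 0.716, -0.698, -0.0]
wrist_force: [-0.5, -0.3, -5.2]
finger_gap: 0.111
```

```bash
python3 - <<'E'
from h import *
delta([.575,.125,.322],goal(.025,.096))
s=cam('side','s3.png');t=cam('top','t3.png')
P=[]
for n in ['hanger_grip','hanger_wheels','hanger_crook','rail_catch','rail_load','rail_middle','rail_stop']:
    a=spotter.landmark_of(s,n)[:1];b=spotter.landmark_of(t,n)[:1]
    for x in a:
        for y in b:
            X,e=tri(ray(s,x['location']),ray(t,y['location']));print(n,X.round(4),round(e,4),x['score'],y['score'])
E
```

```text
t 10.1 p [0.4007 0.1202 0.322 ] F [-0.5  -0.32 -5.17] gap 0.111
shift tool mm [-3.000e-01 -1.743e+02 -1.000e-01] turn/pi [ 0.0002 -0.0306  0.0003]
hanger_grip [0.4051 0.1144 0.3086] 0.0011 0.67 0.78
hanger_wheels [0.4021 0.1187 0.2542] 0.0053 0.82 0.59
hanger_crook [0.4028 0.1184 0.1081] 0.0078 0.76 0.52
rail_catch [0.6479 0.0775 0.2189] 0.0061 0.97 0.58
rail_load [0.4602 0.1663 0.3581] 0.1819 0.76 0.45
rail_middle [0.6526 0.0013 0.2062] 0.0078 0.72 0.69
```

```bash
python3 - <<'E'
from h import *
s=cam('side');t=cam('top')
g=cv2.GaussianBlur(cv2.cvtColor(t['img'],cv2.COLOR_BGR2GRAY),(0,0),.5).astype(float)
pts=[]
for c in list(range(202,212))+list(range(234,248))+list(range(262,326)):
    w=g[166:181,c];b=np.median(w);k=np.clip(w-b-4,0,None)
    i=int(k[2:-2].argmax())+2;q=k[i-2:i+3]
    if q.sum()>5: pts.append((166+(q*np.arange(i-2,i+3)).sum()/q.sum(),c))
pts=np.array(pts)
L=np.polyfit(pts[:,1],pts[:,0],1)
for _ in range(3):
    res=abs(pts[:,0]-np.polyval(L,pts[:,1]));L=np.polyfit(pts[res<.8,1],pts[res<.8,0],1)
print(len(pts),(res<.8).sum(),L)
for dz in(-.012,0,.012):
    W=[]
    for c in(205,320):
        y=0.2
        for _ in range(5):
            X=atz(t,(np.polyval(L,c),c),.205+.096*y+dz);y=X[1]
        W.append(X)
    W=np.array(W);sl=(W[1,0]-W[0,0])/(W[1,1]-W[0,1]);x0=W[0,0]-sl*W[0,1]
    print(dz,W.round(4).tolist(),'yaw',-sl,'x0',x0,'x at .16',x0+sl*.16,'at .075',x0+sl*.075)
r=cv2.resize(s['img'][140:220,160:320],None,fx=5,fy=5,interpolation=cv2.INTER_CUBIC)
for dz,col in((-.012,(0,0,255)),(0,(0,255,0)),(.012,(255,0,0))):
    for y in (.2,.12,.04,-.04,-.12):
        q=[]
        X=np.array([.645-.02*y-.003+ -dz*0.13,y,.205+.096*y+dz])
        a=proj(s,X);cv2.circle(r,(int((a[1]+.5-160)*5),int((a[0]+.5-140)*5)),2,col,-1)
cv2.imwrite('pics/c6.png',r)
E
```

```text
87 87 [-1.55923776e-02  1.75781677e+02]
-0.012 [[0.6441, 0.2146, 0.2136], [0.6512, -0.1076, 0.1827]] yaw 0.021951423913596016 x0 0.6488375148141394 x at .16 0.6453252869879641 at .075 0.6471911580206198
0 [[0.6426, 0.2127, 0.2254], [0.6496, -0.1066, 0.1948]] yaw 0.021951423917836943 x0 0.6472327931549181 x at .16 0.6437205653280642 at .075 0.6455864363610804
0.012 [[0.641, 0.2108, 0.2372], [0.6479, -0.1055, 0.2069]] yaw 0.02195142392215848 x0 0.6456280714956971 x at .16 0.6421158436681518 at .075 0.6439817147015352
```

View pics/c6.png

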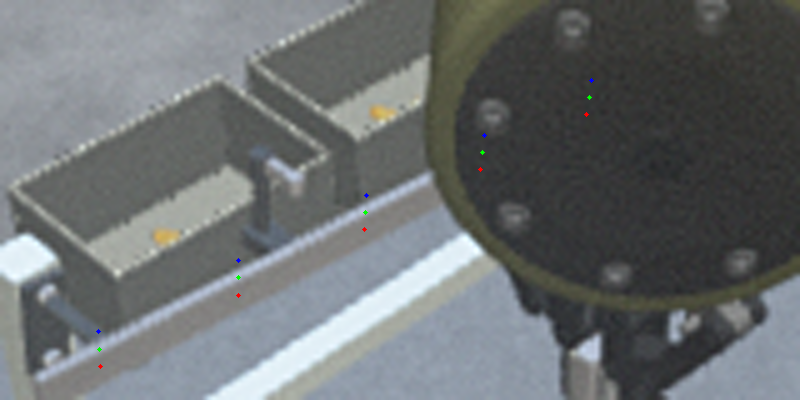

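move_arm(increments=[[0,0,-0.025,0,0,0,0],[0,0,-0.035,0,0,0,0],[0,0,-0.035,0,0,0,0],[0,0,-0.035,0,0,0,0],[0,0,-0.03,0,0,0,0],[0,0,-0.02,0,0,0,0],[0,-0.014,0,0,0,0,0],[0,-0.014,0,0,0,0,0],[0,0,0,0,0,-0.0153,0],[0,0,0,0,0,-0.0153,0],[0,0,0,0,0,0,0],[0,0,0,0,0,0,0],[0,0,0,0,0,0,0]])

```text
time: 12.08
position: [0.5798, 0.1529, 0.3226]
ee_rot: [-0.033, 0.715, -0.697, -0.034]
wrist_force: [0.7, 0.5, -6.0]
finger_gap: 0.108
```

```bash
python3 - <<'E'
from h import *
delta([.644,.153,.313],goal(.022,.096))
s=cam('side','s4.png');t=cam('top','t4.png')
for n in ['hanger_wheels','hanger_arm','rail_catch','rail_load']:
    a=spotter.landmark_of(s,n)[:1];b=spotter.landmark_of(t,n)[:1]
    print(n,a,b)
r=lambda im,k:cv2.resize(im,None,fx=k,fy=k,interpolation=cv2.INTER_CUBIC)
o=np.zeros((600,800,3),np.uint8);o[:400,:480]=r(s['img'][160:260,130:250],4);o[400:600]=r(t['img'][150:200,180:380],4)
cv2.imwrite('pics/c7.png',o)
E
```

```text
t 12.0833 p [0.5798 0.1529 0.3226] F [ 0.72  0.54 -5.97] gap 0.108
shift tool mm [  2.4 -64.2   9.5] turn/pi [ 0.     -0.0003  0.001 ]
hanger_wheels [{'location': [204.3, 207.4], 'score': 0.81}] []
hanger_arm [{'location': [227.4, 210.4], 'score': 0.66}] []
rail_catch [{'location': [186.3, 219.4], 'score': 0.76}] [{'location': [172.2, 253.4], 'score': 0.62}]
rail_load [{'location': [201.1, 195.3], 'score': 0.84}] []
```

View pics/c7.png

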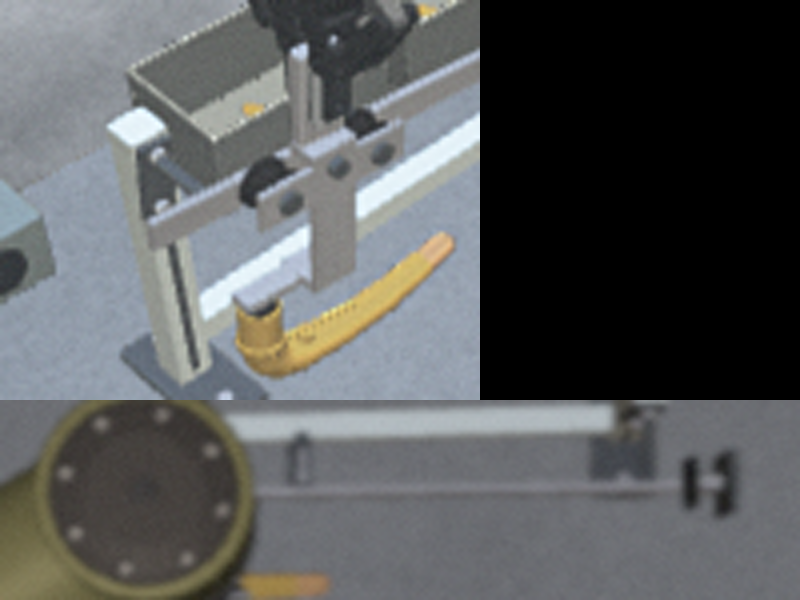

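move_arm(increments=[[0,0.001,-0.016,0.003,0,0,0],[0,0.001,-0.016,0.004,0,0,0],[0,0,-0.016,0,0,0,0],[0,0,-0.016,0,0,0,0.001],[0,0,0,0,0,0,0],[0,0,0,0,0,0,0],[0,0,0,0,0,0,0]])

```text
time: 13.17
position: [0.644, 0.1529, 0.315]
ee_rot: [-0.033, 0.714, -0.699, -0.035]
wrist_force: [0.6, 0.2, -5.2]
finger_gap: 0.109
```

```bash
python3 - <<'E'
from h import *
delta([.644,.153,.293],goal(.022,.096))
s=cam('side','s5.png');t=cam('top','t5.png')
for z in (.243,.248):
  for n in ['hanger_wheels']:
    a=spotter.landmark_of(s,n)[:1];print(a,[atz(s,x['location'],z) for x in a])
r=lambda im,k:cv2.resize(im,None,fx=k,fy=k,interpolation=cv2.INTER_CUBIC)
cv2.imwrite('pics/c8.png',r(s['img'][150:250,150:270],5))
E
```

```text
t 13.1667 p [0.644  0.1529 0.315 ] F [ 0.62  0.23 -5.25] gap 0.109
shift tool mm [ 2.   0.  21.9] turn/pi [ 0.0002 -0.     -0.0002]
[{'location': [192.0, 188.7], 'score': 0.9}] [array([0.65244832, 0.16063884, 0.243     ])]
[{'location': [192.0, 188.7], 'score': 0.9}] [array([0.6475395 , 0.16361947, 0.248     ])]
```

View pics/c8.png

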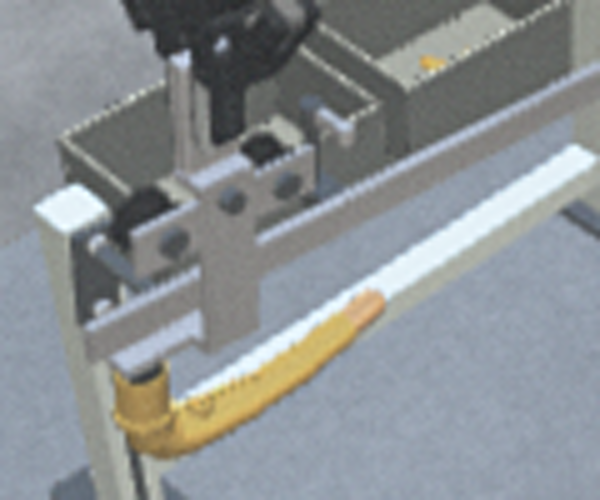

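move_arm(increments=[[0,0,0,0.003,0,0,0],[0,0.001,0,0.003,0,0,0],[0,0,0,0.002,0,0,0],[0,0,0,0.001,0,0,0],[0,0,0,0.001,0,0,0],[0,0,0,0.001,0,0,0],[0,0,0,0,0,0,0],[0,0,0,0,0,0,0]])

```text
time: 14.03
position: [0.6442, 0.153, 0.3041]
ee_rot: [-0.034, 0.714, -0.699, -0.034]
wrist_force: [0.5, 0.3, -3.5]
finger_gap: 0.106
```

move_arm(increments=[[0,0,0,0.001,0,0,0],[0,0,0,0.001,0,0,0],[0,0,0,0.001,0,0,0],[0,0,0,0,0,0,0],[0,0,0,0,0,0,0]])

```text
time: 14.45
position: [0.6441, 0.1533, 0.301]
ee_rot: [-0.033, 0.714, -0.699, -0.035]
wrist_force: [-0.5, 0.2, -4.7]
finger_gap: 0.103
```

move_arm(increments=[[0,0,0,0.001,0,0,0],[0,0,0,0.001,0,0,0],[0,0,0,0,0,0,0],[0,0,0,0,0,0,0]])

```text
time: 14.78
position: [0.6441, 0.1535, 0.299]
ee_rot: [-0.033, 0.714, -0.699, -0.035]
wrist_force: [0.1, -0.6, -5.4]
finger_gap: 0.104
```

move_arm(increments=[[0,0,0,0.001,0,0,0],[0,0,0,0.001,0,0,0],[0,0,0,0,0,0,0],[0,0,0,0,0,0,0]])

```text
time: 15.12
position: [0.6441, 0.1537, 0.297]
ee_rot: [-0.033, 0.714, -0.699, -0.035]
wrist_force: [-0.5, -0.1, -5.0]
finger_gap: 0.11
```

move_arm(increments=[[0,0,0,0.001,0,0,0],[0,0,0,0,0,0,0],[0,0,0,0,0,0,0]])

```text
time: 15.37
position: [0.6441, 0.1538, 0.296]
ee_rot: [-0.033, 0.714, -0.699, -0.035]
wrist_force: [0.2, -0.5, -4.9]
finger_gap: 0.105
```

move_arm(increments=[[0,0,0,0.001,0,0,0],[0,0,0,0,0,0,0],[0,0,0,0,0,0,0]])

```text
time: 15.62
position: [0.6441, 0.1539, 0.295]
ee_rot: [-0.033, 0.714, -0.699, -0.035]
wrist_force: [-0.0, 0.5, -4.6]
finger_gap: 0.107
```

move_arm(increments=[[0,0,0,0.001,0,0,0],[0,0,0,0,0,0,0],[0,0,0,0,0,0,0]])

```text
time: 15.87
position: [0.6441, 0.154, 0.294]
ee_rot: [-0.033, 0.714, -0.699, -0.035]
wrist_force: [-0.2, 0.7, -5.4]
finger_gap: 0.105
```

move_arm(increments=[[0,0,0,0.001,0,0,0],[0,0,0,0,0,0,0],[0,0,0,0,0,0,0]])

```text
time: 16.12
position: [0.6441, 0.1541, 0.293]
ee_rot: [-0.033, 0.714, -0.699, -0.035]
wrist_force: [0.2, -1.0, -5.8]
finger_gap: 0.11
```

move_arm(increments=[[0,0,0,0.001,0,0,0],[0,0,0,0,0,0,0],[0,0,0,0,0,0,0]])

```text
time: 16.37
position: [0.6441, 0.1542, 0.292]
ee_rot: [-0.033, 0.714, -0.699, -0.035]
wrist_force: [-0.5, 0.2, -5.9]
finger_gap: 0.103
```

move_arm(increments=[[0,0,0,0.001,0,0,0],[0,0,0,0,0,0,0],[0,0,0,0,0,0,0]])

```text
time: 16.62
position: [0.6441, 0.1543, 0.291]
ee_rot: [-0.033, 0.714, -0.699, -0.035]
wrist_force: [0.1, 0.2, -4.9]
finger_gap: 0.109
```

move_arm(increments=[[0,0,0,0.001,0,0,0],[0,0,0,0,0,0,0],[0,0,0,0,0,0,0]])

```text
time: 16.87
position: [0.6441, 0.1544, 0.29]
ee_rot: [-0.033, 0.714, -0.699, -0.035]
wrist_force: [-1.3, 0.6, -4.9]
finger_gap: 0.104
```

move_arm(increments=[[0,0,0,0.001,0,0,0],[0,0,0,0,0,0,0],[0,0,0,0,0,0,0]])

```text
time: 17.12
position: [0.6441, 0.1545, 0.2891]
ee_rot: [-0.033, 0.714, -0.699, -0.035]
wrist_force: [0.4, -1.0, -5.0]
finger_gap: 0.106
```

```bash
python3 - <<'E'
from h import *
s=cam('side','s6.png')
o,p,R=state();print(p,o['wrist_force'],o['moment'])
r=lambda im,k:cv2.resize(im,None,fx=k,fy=k,interpolation=cv2.INTER_CUBIC)
cv2.imwrite('pics/c9.png',r(s['img'][165:230,160:240],8))
E
```

```text
[0.64410774 0.15447287 0.28909947] [ 1.09079374 -0.14268684 -4.92416158] [-0.50086178 -0.02411651  0.00892805]
```

View pics/c9.png

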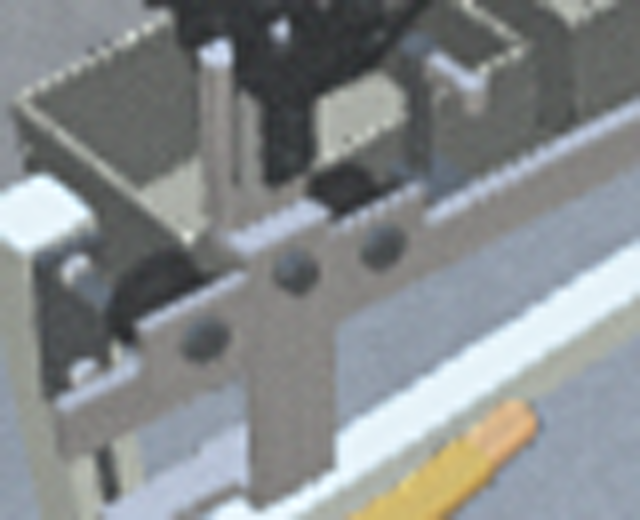

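The picture shows the side plate overlapping the bar, with the plate's lower edge at about row 375 and the bar's underside at about row 350 (crop col 250). I'll compare that with the geometry.

```bash
python3 - <<'E'
from h import *
s=cam('side')
zr=.222
P=lambda X:((proj(s,np.array(X))+.5-[165,160])*8)
bar=lambda y,dx,dz:[.6475-.022*y+dx,y,.205+.096*y+dz]
def line(dx,dz,c):
    a=P(bar(.22,dx,dz));b=P(bar(.02,dx,dz));return a[0]+(b[0]-a[0])*(c-a[1])/(b[1]-a[1])
for rz in(-.008,-.004,0,.004):
  for c in(80,170,400,600):
    print(rz,c,'bartopfront %.0f bottom %.0f | seated platetop %.0f platebot %.0f'%(line(-.003,rz,c),line(-.003,rz-.02,c),line(-.014,rz+.024,c),line(-.014,rz,c)))
print(state()[1])
E
```

```text
-0.008 80 bartopfront 417 bottom 472 | seated platetop 380 platebot 449
-0.008 170 bartopfront 370 bottom 424 | seated platetop 334 platebot 402
-0.008 400 bartopfront 250 bottom 302 | seated platetop 216 platebot 281
-0.008 600 bartopfront 146 bottom 196 | seated platetop 114 platebot 176
-0.004 80 bartopfront 405 bottom 461 | seated platetop 369 platebot 438
-0.004 170 bartopfront 359 bottom 414 | seated platetop 323 platebot 391
-0.004 400 bartopfront 240 bottom 292 | seated platetop 206 platebot 270
-0.004 600 bartopfront 136 bottom 186 | seated platetop 104 platebot 165
0 80 bartopfront 394 bottom 450 | seated platetop 357 platebot 426
0 170 bartopfront 348 bottom 403 | seated platetop 311 platebot 379
0 400 bartopfront 229 bottom 282 | seated platetop 195 platebot 260
0 600 bartopfront 126 bottom 176 | seated platetop 93 platebot 155
0.004 80 bartopfront 383 bottom 439 | seated platetop 345 platebot 415
0.004 170 bartopfront 336 bottom 392 | seated platetop 300 platebot 368
0.004 400 bartopfront 219 bottom 271 | seated platetop 184 platebot 249
0.004 600 bartopfront 116 bottom 167 | seated platetop 83 platebot 145
[0.64412133 0.15445973 0.28914808]
```

move_arm(increments=[[0,0,0,0.001,0,0,0],[0,0,0,0,0,0,0],[0,0,0,0,0,0,0]])

```text
time: 17.47
position: [0.6441, 0.1546, 0.2881]
ee_rot: [-0.033, 0.714, -0.699, -0.035]
wrist_force: [0.3, -0.3, -5.4]
finger_gap: 0.107
```

move_arm(increments=[[0,0,0,0.001,0,0,0],[0,0,0,0,0,0,0],[0,0,0,0,0,0,0]])

```text
time: 17.72
position: [0.6442, 0.1546, 0.2877]
ee_rot: [-0.034, 0.714, -0.699, -0.034]
wrist_force: [-1.2, -0.6, -3.1]
finger_gap: 0.107
```

move_arm(increments=[[0,0,0,0.0005,0,0,0],[0,0,0,0,0,0,0],[0,0,0,0,0,0,0]])

```text
time: 17.97
position: [0.6442, 0.1546, 0.2875]
ee_rot: [-0.034, 0.714, -0.699, -0.034]
wrist_force: [-0.6, 0.2, 0.2]
finger_gap: 0.108
```

```bash
python3 - <<'E'
from h import *
for _ in range(4):
    cam('side');o,p,R=state();print(p.round(4),R.as_quat().round(4),o['wrist_force'].round(2),o['moment'].round(3))
E
```

```text
[0.6442 0.1546 0.2875] [ 0.7138 -0.6987 -0.0341 -0.034 ] [-1.99 -0.92  1.19] [-0.416  0.548  0.08 ]
[0.6442 0.1546 0.2875] [ 0.7138 -0.6987 -0.0341 -0.0339] [-1.15 -0.91  1.23] [-0.425  0.503  0.076]
[0.6442 0.1545 0.2875] [ 0.7138 -0.6987 -0.0341 -0.0339] [-2.46 -0.7   1.74] [-0.372  0.598  0.098]
[0.6442 0.1545 0.2875] [ 0.7138 -0.6987 -0.0341 -0.0339] [-2.01 -0.05  2.44] [-0.419  0.574  0.058]
```

move_arm(increments=[[0,0,0.001,-0.0003,0,0,0],[0,0,0,0,0,0,0],[0,0,0,0,0,0,0]])

```text
time: 18.42
position: [0.6436, 0.1547, 0.2875]
ee_rot: [-0.034, 0.714, -0.699, -0.034]
wrist_force: [1.9, 0.1, -0.3]
finger_gap: 0.102
```

```bash
python3 - <<'E'
from h import *
for _ in range(3):
    cam('side');o,p,R=state();print(p.round(4),R.as_quat().round(4),o['wrist_force'].round(2),o['moment'].round(3))
E
```

```text
[0.6436 0.1546 0.2875] [ 0.7138 -0.6987 -0.034  -0.0342] [ 2.75 -0.26  1.77] [-0.312 -0.81  -0.06 ]
[0.6435 0.1547 0.2875] [ 0.7138 -0.6987 -0.0341 -0.0342] [2.02 0.54 1.67] [-0.277 -0.893 -0.046]
[0.6435 0.1547 0.2875] [ 0.7138 -0.6987 -0.034  -0.0342] [ 2.27 -0.73  2.68] [-0.302 -0.958 -0.152]
```

move_arm(increments=[[0,0,-0.0005,-0.0006,0,0,0],[0,0,0,0,0,0,0],[0,0,0,0,0,0,0],[0,0,0,0,0,0,0]])

```text
time: 18.9
position: [0.6437, 0.1547, 0.2875]
ee_rot: [-0.034, 0.714, -0.699, -0.034]
wrist_force: [1.9, -0.7, 0.7]
finger_gap: 0.104
```

```bash
cat > f.py <<'E'
from h import *
import sys
F=[];M=[]
for _ in range(int(sys.argv[1]) if len(sys.argv)>1 else 3):
    cam('side');o,p,R=state();F.append(o['wrist_force']);M.append(o['moment'])
x,y,z=R.as_matrix().T
print(o['time'],p.round(4),'F',np.mean(F,0).round(2),'last',F[-1].round(2),'M',np.mean(M,0).round(3),'pitch',np.arcsin(-x[2]).round(4),'yaw',np.arctan2(-y[1],-y[0]).round(4),'roll',y[2].round(4))
E
python3 f.py
```

```text
19.05 [0.6436 0.1547 0.2875] F [ 1.91 -0.21  1.08] last [2.26 0.25 1.04] M [-0.244 -0.813 -0.117] pitch 0.0963 yaw 0.0215 roll 0.0003
```

move_arm(increments=[[0,0.001,0,-0.0005,0,0,0],[0,0.002,-0.0003,0,0,0,0],[0,0.004,0,0,0,0,0],[0,0.004,0,0,0,0,0],[0,0.004,0,0,0,0,0],[0,0,0,0,0,0,0],[0,0,0,0,0,0,0]])

```text
time: 19.63
position: [0.644, 0.1391, 0.2861]
ee_rot: [-0.033, 0.714, -0.699, -0.035]
wrist_force: [-0.7, -0.5, -1.5]
finger_gap: 0.103
```

```bash
python3 f.py
```

```text
19.7833 [0.644  0.1397 0.2862] F [-0.3  -0.42 -2.35] last [-0.05 -0.4  -3.08] M [-0.422  0.177  0.032] pitch 0.096 yaw 0.0216 roll 0.0014
```

move_arm(increments=[[0,0.004,0,0,0,0,0],[0,0.004,0,0,0,0,0],[0,0.004,0,0,0,0,0],[0,0.004,0,0,0,0,0],[0,0.004,0,0,0,0,0],[0,0,0,0,0,0,0]])

```text
time: 20.28
position: [0.6447, 0.1188, 0.2843]
ee_rot: [-0.033, 0.714, -0.699, -0.035]
wrist_force: [0.8, -0.0, -4.8]
finger_gap: 0.109
```

```bash
python3 f.py
```

```text
20.4333 [0.6447 0.1197 0.2844] F [-0.31  0.04 -4.5 ] last [ 0.08  0.06 -4.65] M [-0.421  0.097 -0.011] pitch 0.0962 yaw 0.0213 roll 0.0008
```

move_arm(increments=[[0,0.003,0,0.0004,0,0,0],[0,0.004,0,0.0002,0,0,0],[0,0.004,0,0,0,0,0],[0,0.004,0,0,0,0,0],[0,0.003,0,0,0,0,0],[0,0,0,0,0,0,0]])

```text
time: 20.93
position: [0.6451, 0.1012, 0.2824]
ee_rot: [-0.034, 0.714, -0.699, -0.034]
wrist_force: [-0.3, -0.8, -3.6]
finger_gap: 0.111
```

```bash
python3 f.py
```

```text
21.0833 [0.6451 0.1015 0.2825] F [-0.76 -0.52 -2.8 ] last [-0.47 -0.95 -2.45] M [-0.625  0.216  0.061] pitch 0.0957 yaw 0.0211 roll 0.0003
```

move_arm(increments=[[0,0.003,0,0.0002,0,0,0],[0,0.003,0,0,0,0,0],[0,0.003,0,0.0002,0,0,0],[0,0.003,0,0,0,0,0],[0,0,0,0,0,0,0]])

```text
time: 21.5
position: [0.6453, 0.0892, 0.2812]
ee_rot: [-0.034, 0.714, -0.699, -0.034]
wrist_force: [-1.7, -0.9, 0.4]
finger_gap: 0.109
```

```bash
python3 f.py 2
```

```text
21.6 [0.6453 0.0895 0.2813] F [-1.34 -1.04  0.27] last [-0.48 -0.91  0.31] M [-0.464  0.467  0.066] pitch 0.0959 yaw 0.021 roll -0.0001
```

move_arm(increments=[[0,0.003,0.0003,-0.0004,0,0,0],[0,0.003,0,0,0,0,0],[0,0.003,0,0,0,0,0],[0,0.003,0,0,0,0,0],[0,0,0,0,0,0,0]])

```text
time: 22.02
position: [0.6454, 0.0775, 0.2801]
ee_rot: [-0.034, 0.714, -0.699, -0.034]
wrist_force: [0.9, 0.9, -0.8]
finger_gap: 0.105
```

```bash
python3 f.py 2
```

```text
22.1167 [0.6454 0.0778 0.2802] F [ 0.98  1.33 -0.32] last [ 0.92  0.7  -0.41] M [ 0.12  -0.097 -0.045] pitch 0.0961 yaw 0.0211 roll 0.0
```

move_arm(increments=[[0,0.003,0,-0.0003,0,0,0],[0,0.003,0,0,0,0,0],[0,0.003,0,0,0,0,0],[0,0.003,0,0,0,0,0],[0,0,0,0,0,0,0]])

```text
time: 22.53
position: [0.6453, 0.0652, 0.279]
ee_rot: [-0.033, 0.714, -0.699, -0.035]
wrist_force: [-1.6, 0.4, -1.4]
finger_gap: 0.103
```

```bash
python3 f.py 2
```

```text
22.6333 [0.6452 0.0655 0.279 ] F [-2.55 -0.55 -1.38] last [-2.69 -0.53 -1.77] M [-0.187  0.667 -0.003] pitch 0.0956 yaw 0.021 roll 0.0015
```

move_arm(increments=[[0,0.004,0,0,0,0,0],[0,0.004,0,0,0,0,0],[0,0.004,0,0,0,0,0],[0,0.004,0,0,0,0,0],[0,0,0,0,0,0,0]])

```text
time: 23.05
position: [0.6456, 0.0491, 0.2775]
ee_rot: [-0.033, 0.714, -0.699, -0.035]
wrist_force: [-2.6, -0.2, -1.4]
finger_gap: 0.104
```

```bash
python3 f.py 2
```

```text
23.15 [0.6456 0.0494 0.2775] F [-4.34 -1.29 -1.58] last [-4.61 -1.61 -1.47] M [-0.451  1.267  0.12 ] pitch 0.0954 yaw 0.0209 roll 0.0015
```

move_arm(increments=[[0,0.004,0.0004,0,0,0,0],[0,0.004,0.0003,0,0,0,0],[0,0.004,0,0,0,0,0],[0,0.004,0,0,0,0,0],[0,0,0,0,0,0,0]])

```text
time: 23.57
position: [0.6457, 0.0332, 0.276]
ee_rot: [-0.033, 0.714, -0.699, -0.034]
wrist_force: [0.6, -0.1, -3.9]
finger_gap: 0.105
```

```bash
python3 f.py 2
```

```text
23.6667 [0.6457 0.0335 0.276 ] F [ 0.55 -1.02 -3.06] last [ 0.05 -0.97 -3.37] M [-0.654 -0.186 -0.03 ] pitch 0.0955 yaw 0.0206 roll 0.0002
```

move_arm(increments=[[0,0.004,0,0.0003,0,0,0],[0,0.004,0,0,0,0,0],[0,0.004,0,0,0,0,0],[0,0.004,0,0,0,0,0],[0,0,0,0,0,0,0],[0,0,0,0,0,0,0]])

```text
time: 24.17
position: [0.646, 0.0178, 0.2745]
ee_rot: [-0.034, 0.714, -0.699, -0.034]
wrist_force: [1.0, -0.8, -2.8]
finger_gap: 0.105
```

```bash
python3 f.py 2; python3 - <<'E'
from h import *
s=cam('side','s7.png')
print([ (n,spotter.landmark_of(s,n)[:1]) for n in('hanger_wheels','rail_catch')])
cv2.imwrite('pics/c10.png',cv2.resize(s['img'][130:240,170:300],None,fx=5,fy=5,interpolation=cv2.INTER_CUBIC))
E
```

```text
24.2667 [0.6459 0.0182 0.2745] F [ 0.52 -0.75 -2.09] last [ 0.59 -1.26 -2.48] M [-0.445 -0.425 -0.064] pitch 0.0962 yaw 0.0214 roll -0.0001
[('hanger_wheels', [{'location': [179.4, 235.4], 'score': 0.93}]), ('rail_catch', [{'location': [186.3, 217.6], 'score': 0.82}])]
```

View pics/c10.png

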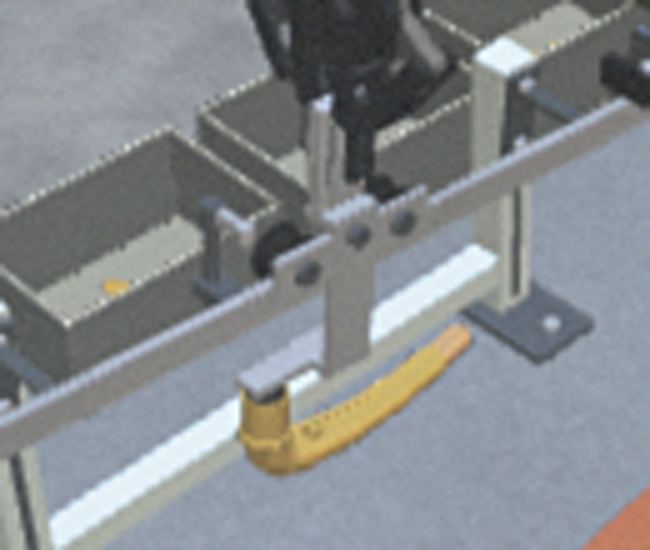

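move_arm(increments=[[0.6,0,0,0,0,0,0],[0.6,0,0,0,0,0,0],[0.6,0,0,0,0,0,0],[0.6,0,0,0,0,0,0],[0.6,0,0,0,0,0,0],[0.6,0,0,0,0,0,0],[0.6,0,0,0,0,0,0],[0.6,0,0,0,0,0,0],[0.6,0,0,0,0,0,0],[0.6,0,0,0,0,0,0],[0.6,0,0,0,0,0,0],[0.6,0,0,0,0,0,0],[0.6,0,0,0,0,0,0],[0.6,0,0,0,0,0,0],[0.6,0,0,0,0,0,0],[0.6,0,0,0,0,0,0],[0.6,0,0,0,0,0,0],[0.6,0,0,0,0,0,0],[0.6,0,0,0,0,0,0],[0.6,0,0,0,0,0,0]])

```text
time: 26.08
position: [0.6458, 0.0183, 0.2743]
ee_rot: [-0.033, 0.714, -0.699, -0.034]
wrist_force: [0.3, -1.0, -0.2]
finger_gap: 0.6
```

```bash
python3 - <<'E'
from h import *
s=cam('side','s8.png');o,p,R=state();print(o['time'],p,o['wrist_force'],o['finger_gap'])
print([ (n,spotter.landmark_of(s,n)[:1]) for n in('hanger_wheels','rail_stop')])
E
```

```text
26.1333 [0.64583701 0.01824375 0.2743111 ] [ 0.01431648 -0.21762835 -0.68316656] 0.5999151053526637
[('hanger_wheels', [{'location': [168.5, 257.8], 'score': 0.56}]), ('rail_stop', [{'location': [150.3, 295.4], 'score': 0.56}])]
```

move_arm(increments=[[0.6,0,0,-0.02,0,0,0],[0.6,0,0,-0.04,0,0,0],[0.6,0,0,-0.04,0,0,0],[0.6,0,0.02,0,0,0,0],[0.6,0,0.04,0,0,0,0],[0.6,0,0.04,0,0,0,0],[0.6,0,0.02,0,0,0,0],[0.6,0,0,0,0,0,0],[0.6,0,0,0,0,0,0],[0.6,0,0,0,0,0,0],[0.6,0,0,0,0,0,0],[0.6,0,0,0,0,0,0],[0.6,0,0,0,0,0,0],[0.6,0,0,0,0,0,0],[0.6,0,0,0,0,0,0],[0.6,0,0,0,0,0,0]])

```text
time: 27.57
position: [0.5263, 0.0061, 0.3737]
ee_rot: [-0.033, 0.714, -0.699, -0.035]
wrist_force: [-0.4, -0.9, -0.5]
finger_gap: 0.603
```

```bash
python3 - <<'E'
from h import *
for i in range(3):
    s=cam('side','s9.png');t=cam('top','t9.png')
    print(arm.observe()['time'],[ (n,[(x['location'],round(x['score'],2)) for p in (s,t) for x in spotter.landmark_of(p,n)[:1]]) for n in('hanger_wheels','rail_stop')])
print('expected',proj(s,np.array([.6505,-.144,.189])),proj(t,np.array([.6505,-.144,.189])))
o=np.zeros((600,760,3),np.uint8);r=lambda im:cv2.resize(im,None,fx=4,fy=4,interpolation=cv2.INTER_CUBIC)
o[:400,:480]=r(s['img'][120:220,210:330]);o[400:600,:720]=r(t['img'][145:195,200:380]);cv2.imwrite('pics/c11.png',o)
E
```

```text
27.6667 [('hanger_wheels', [([161.1, 271.3], 0.8), ([258.9, 271.5], 0.68)]), ('rail_stop', [([150.2, 295.8], 0.84), ([177.3, 348.3], 0.85)])]
27.9667 [('hanger_wheels', [([159.0, 278.1], 0.73), ([171.6, 329.5], 0.83)]), ('rail_stop', [([146.7, 294.7], 0.65), ([175.0, 349.6], 0.77)])]
28.2667 [('hanger_wheels', [([157.8, 283.6], 0.6), ([171.9, 334.8], 0.54)]), ('rail_stop', [([147.5, 293.4], 0.73), ([174.9, 348.4], 0.61)])]
expected [155.63923703 281.94861115] [170.6540748  333.01211722]
```

View pics/c11.png

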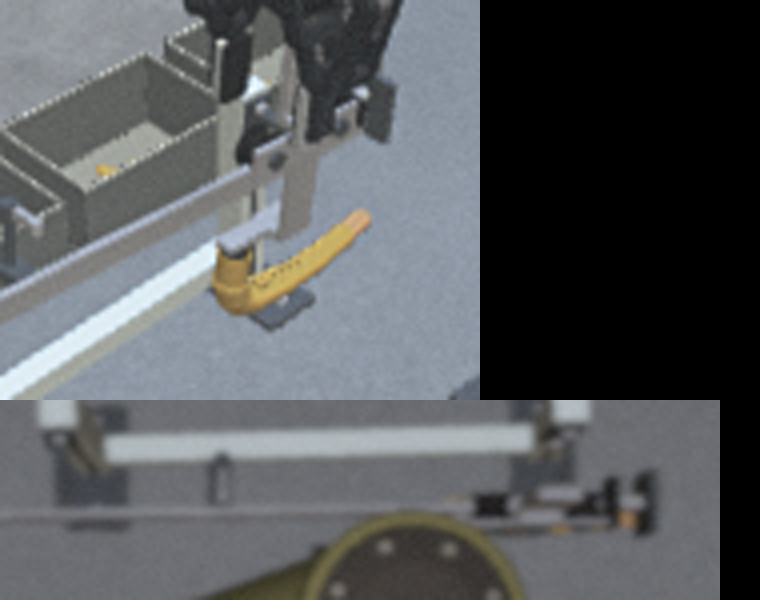

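The hanger's plate now reaches the buffer: wheels near (157, 283) in the side view, where I expected (156, 282). I'll wait for it to settle and check by numbers only.

move_arm(increments=[[0.6,0,0.01,0,0,0,0],[0.6,0,0,0,0,0,0],[0.6,0,0,0,0,0,0],[0.6,0,0,0,0,0,0],[0.6,0,0,0,0,0,0],[0.6,0,0,0,0,0,0],[0.6,0,0,0,0,0,0],[0.6,0,0,0,0,0,0],[0.6,0,0,0,0,0,0],[0.6,0,0,0,0,0,0],[0.6,0,0,0,0,0,0],[0.6,0,0,0,0,0,0],[0.6,0,0,0,0,0,0],[0.6,0,0,0,0,0,0],[0.6,0,0,0,0,0,0],[0.6,0,0,0,0,0,0],[0.6,0,0,0,0,0,0],[0.6,0,0,0,0,0,0],[0.6,0,0,0,0,0,0],[0.6,0,0,0,0,0,0]])

```text
time: 30.13
position: [0.5161, 0.0059, 0.3739]
ee_rot: [-0.034, 0.714, -0.699, -0.035]
wrist_force: [-0.6, -1.1, 0.5]
finger_gap: 0.595
```

```bash
python3 - <<'E'
from h import *
pv=None
for i in range(4):
    t=cam('top');g=cv2.cvtColor(t['img'],cv2.COLOR_BGR2GRAY)[160:185,300:370].astype(float)
    if pv is not None: print('diff',abs(g-pv).mean())
    pv=g
    s=cam('side');print(arm.observe()['time'],[[x['location'] for x in spotter.landmark_of(p,'hanger_wheels')[:1]] for p in(s,t)])
    for _ in range(3): cam('side')
a=cv2.cvtColor(cv2.imread('pics/t9.png'),cv2.COLOR_BGR2GRAY)[160:185,300:370]
sh=cv2.phaseCorrelate(a.astype(float),pv);print('shift since t9',sh)
# bystanders: compare with first picture
for n in['polish_can','compound_bar','mallet','mandrel','gauge_ring','raw_crook','spare']:
    print(n,[[x['location'] for x in spotter.landmark_of(p,n)[:1]] for p in(t,)])
E
```

```text
30.2333 [[[157.6, 280.8]], [[173.6, 335.0]]]
diff 1.7274285714285715
30.5833 [[[158.7, 278.0]], [[169.5, 337.9]]]
diff 1.7428571428571429
30.9333 [[[155.6, 279.3]], [[172.9, 334.6]]]
diff 1.664
31.2833 [[[155.9, 279.6]], [[167.7, 283.5]]]
shift since t9 ((-0.03154225507089592, 0.6599436220080648), 0.916533895520303)Traceback (most recent call last):
  File "<stdin>", line 13, in <module>
ValueError: only the last four pictures can be asked about
```

```bash
python3 -c "
from h import *
t=cam('top')
for n in['polish_can','compound_bar','mallet','mandrel','gauge_ring','raw_crook','spare']:
    print(n,[x['location'] for x in spotter.landmark_of(t,n)[:2]])
print(order.finish_job())"
```

```text
polish_can [[185.2, 411.4]]
compound_bar [[215.7, 139.0]]
mallet [[237.9, 421.6]]
mandrel [[215.2, 137.1]]
gauge_ring [[240.1, 360.3], [193.7, 162.0]]
raw_crook [[260.5, 272.6]]
spare [[243.0, 369.3]]
the job is handed in; nothing more can be done
None
```

I unhooked the loaded hanger, hooked it onto the loading end of the rail and pushed it past the catch. After I let go, it rolled down by itself and stopped at the buffer. The job is handed in at about 31 s, and no verdict was reported.

- **Lowering by feel:** The wheels touched at TCP height 0.2877 m. The wrist readings put the contact at roughly 6–8 N while I held it there.
- **Push past the catch:** Forces read between steps stayed well under the 15 N limit. Sideways force peaked at about 4.6 N beside the catch and then vanished, and the picture showed the catch snapped back behind the hanger.
- **Release:** I let go with the wheels an estimated 50 mm past the catch.
- **Rest check:** Image comparison over the last second of pictures showed nothing beyond noise, and there was no movement along the rail since the previous check. In the last close-up, the side plate appeared to touch the buffer.
- **Bystanders:** The jar, mallet, gauge ring, raw crook, mandrel and spare hanger all came back within about 2 pixels of where they started.

These checks disagreed or were not conclusive:
- The last network report put the compound bar on the mandrel's spot. I took that as a false detection, because the arm and hanger passed well above the bar, but I did not confirm it in a picture.
- One late network report of the hanger wheels in the top view, at column 283, was clearly wrong.
- I could not confirm from the moment readings that both wheels shared the load evenly while held.

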